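# Lay the brass die plate face down on the leather pad

### The job

The engraved brass plate has to be stamped on its back: take it from the slotted rack, turn it over onto its engraved face and leave it lying flat, face down, in the middle of the round leather pad. Do not let it drop onto the pad from a height: bring its lower edge down to the pad before you let go. Leave the copper and the steel plate standing in the rack.

Things in the scene. Friction and masses are not known exactly. Their poses are not given: they have to be found in the camera images.
- brass_mid (a point): Centre of the loose yellow-brass plate to handle, 50 mm wide, 64 mm tall, 8 mm thick, 0.2 kg, standing on a 50 mm edge in a rack slot, top 74 mm above the table. +y: out of its engraved face (white, four coloured squares), which looks to the rack's red-painted end; -y: its black back; x along its width, z up its height. Lying face down on the pad, +y points down and this centre is 4 mm above the pad.
- pad_top (a point): Centre of the top face of the round tan leather pad, a firm fixed disc of 140 mm diameter, its top 12 mm above the table; z up.
- copper_mid (a point): Centre of the reddish copper plate (50 mm wide, 64 mm tall, 8 mm thick), upright in another slot of the rack, where it stays; z up, its face (+y) away from the red end. The rack: fixed, light wood, 80 x 250 mm, three slots 75 mm apart along its length, the plates' flat sides facing its ends.
- steel_mid (a point): Centre of the silvery steel plate (50 mm wide, 64 mm tall, 8 mm thick), upright in another slot of the rack, where it stays; z up, its face (+y) towards the red end. Slots are 10 mm wide, floor 10 mm and wall tops 30 mm above the table, so the upper 44 mm of each plate is free; walls are 10 mm thick.
Not all that is in view belongs to the job. Leave any purple or turquoise look-alike of the part that bears pad_top alone.

How it is judged:
At the end, for the whole second after the job is handed in: The brass plate lies at rest on the pad with its engraved face down, flat within 10 degrees, its centre within 25 mm of the pad's centre; the copper and steel plates still stand in the rack, within 20 mm of where they were and upright within 20 degrees (horizontal distance between brass_mid and pad_top below 0.025 m and z of brass_mid in the frame of pad_top below 0.01 m and angle between brass_mid's own y axis and vertical above 2.967 rad and linear speed of brass_plate below 0.02 m/s and distance of each of copper_mid, steel_mid from where it was at the start of the episode below 0.02 m and angle between each of copper_mid, steel_mid's own z axis and vertical below 0.35 rad); the robot touches nothing.
It fails at once if the brass plate is let go while its centre is more than 70 mm above the table (its lower edge about 25 mm or more above the pad) (height (world z) of brass_mid above 0.07 m and contact force between the fingers and brass_plate below 0.01 N).
It fails at once if the copper or steel plate is moved more than 20 mm or tipped more than 20 degrees (not (distance of each of copper_mid, steel_mid from where it was at the start of the episode below 0.02 m and angle between each of copper_mid, steel_mid's own z axis and vertical below 0.35 rad)).
It also fails if it takes over 38 s, if anything falls off the work surface, if the arm or the gripper's body presses on something with over 40 N, if the wrist force passes 120 N, or if a joint passes its speed limit or range.

### The arm

A 6-joint arm with a two-finger parallel gripper is mounted at the origin on the work surface. World frame = base frame: x ahead of the robot, y to its left, z up, the work surface at z = 0. Lengths are in m, angles in rad, forces in N, time in s.
With the tool pointing down it reaches from about 0.35 to 0.85 m from the base axis. Payload 8.1 kg.
Tool frame: the origin (TCP) lies at the very end of the fingers, on their centre line; the grasp point (between the pads) lies 19 mm behind it (pinch_z is the distance from the TCP to the grasp point, in m); z points along the fingers, y is the direction in which the jaws open and shut (so a half turn about z gives the same grasp; the last joint's range is limited). The gripper opens to 93 mm and grips with 3 to 60 N. Pads are 15 mm wide; open, the fingers measure 128 mm over their backs; the gripper's body (75 mm by 188 mm) begins 65 mm behind the grasp point.
Start: joints at [-1.405, 0.13, 1.488, -0, 1.523, -0.085], TCP at [0.149, -0.581, 0.182] pointing down, gripper open.
Joint ranges: [-2.96, 2.96], [-0.89, 2.26], [0.02, 2.5], [-1.34, 4.48], [0, 2.73], [-2.66, 2.66]. Speed limits (rad/s): [2.39, 2.39, 2.79, 3.14, 3.14, 3.14].

### API

Orientations are given as a rotation vector (axis times angle).
In Python, from plant import * gives the robot as it stands.
- The arm moves only by the tool move_arm, never from a script. Its argument "series" is a list of rows, each a list of 7 numbers: the shift along the tool's x, y, z each as a share of 10 cm, from -1 to 1, then the turn, a rotation vector about the tool's x, y, z each as a share of 180 degrees, from -1 to 1, then the opening, from -1 (shut) to 1 (fully open). In form: [[dx, dy, dz, rx, ry, rz, jaw], ...]. A call has 1 to 8 rows; each row is the pose to reach, as a shift and turn from the pose commanded when the call began, along the tool's axes at that moment, turning the shorter way round; what a row does not reach only later rows make up. A row lasts 1/10 s, in which the tool goes at most 50 mm and 8.59 degrees, less where a joint would pass 70% of its speed; a pose out of reach is approached as far as the arm can. A call with a number of a shift or a turn outside -1 to 1 is refused whole. A call with a gripper value outside its range is refused whole. The fingers move at their own pace and stop on an object; "squeeze" is the grip in N (left out, the last holds). Time passes only in rows, so rows that repeat a pose let the fingers close. It gives the time, the measured TCP pose, the force and the opening at its end, in the units of the state.
- read_state(): the state, without advancing time (a new reading comes with each control period).
- read_camera(name): name is "scene" or "top"; returns a dict with "frame" (420x560x3 uint8, red, green, blue), "K" (3x3 intrinsics, pixels), "rvec" (rotation vector, rad) and "tvec" (3), from world to camera coordinates, as OpenCV has them. Camera axes: x right, y down, z forward; pixel columns grow to the right and rows downward; lengths in m; the calibration is good to about 2 mm. A picture is of the moment at which its call begins. There is no depth.
- close_job(): hands the job in, once; it reports no verdict.
The state is a dict: "t": time; "q": joint angles; "dq": joint speeds; "joint_torque": joint torques, N m; "tool_pos": TCP position; "orientation": TCP orientation; "force": force on the tool from outside, world axes, zero at the start; "wrist_torque": the same for the moment, N m; "opening": finger opening in m.
Only numpy, scipy, OpenCV 4.12 (cv2) and the standard library are available. Lean on these libraries where they do the work, as an engineer would, in place of code of your own. Each camera call takes 0.05 s, during which the arm holds its last target.

## Working session

There is one attempt and no reset: what is moved stays moved. The work goes in short steps, Python scripts to look and compute and a tool call to move; the robot and the scene stay as the last step left them, time stands still between calls to the robot, and variables do not carry over. Pictures are saved under pics/ and viewed, and the job is handed in when it is done.

Besides the shell and the picture viewer there is one more tool, called after "Request:" in YAML: its name, and indented under it one key for each argument. move_arm: Moves the arm, as the interface text tells. Shift numbers are shares of 10 cm and turn numbers shares of 180 degrees, none past 1 either way. Its arguments: {"type":"object","properties":{"series":{"type":"array","items":{"type":"array","items":{"type":"number"}}},"squeeze":{"type":"number"}},"required":["series"]}

```bash
mkdir -p pics; cat > h.py <<'E'
from plant import *
import numpy as np, cv2
from scipy.spatial.transform import Rotation as R
def snap(n,f):
    c=read_camera(n); np.savez(f'pics/{f}.npz',**c); cv2.imwrite(f'pics/{f}.png',c['frame'][:,:,::-1]); return c
def load(f): return dict(np.load(f'pics/{f}.npz'))
def ray(c,u,v,z):
    Rm=R.from_rotvec(c['rvec'].ravel()).as_matrix(); t=c['tvec'].ravel()
    o=-Rm.T@t; d=Rm.T@np.linalg.inv(c['K'])@np.array([u,v,1.]); return o+d*(z-o[2])/d[2]
def proj(c,P): return cv2.projectPoints(np.array(P,float).reshape(-1,3),c['rvec'],c['tvec'],c['K'],None)[0].reshape(-1,2)
def crop(f,x0,y0,x1,y1,s,o):
    im=cv2.imread(f'pics/{f}.png')[y0:y1,x0:x1]; cv2.imwrite(f'pics/{o}.png',cv2.resize(im,None,fx=s,fy=s,interpolation=cv2.INTER_CUBIC))
E
python3 - <<'E'
from h import *
snap('scene','s0');snap('top','t0');print(read_state())
E
```

```text
{'t': 0.1, 'q': array([-1.40542807e+00,  1.31072337e-01,  1.48911220e+00,  3.90595353e-05,
        1.52296897e+00, -8.53965611e-02]), 'dq': array([-2.34607054e-05, -1.66222927e-04, -2.95399798e-03,  1.12288764e-03,
        9.47298866e-04, -6.03129403e-04]), 'joint_torque': array([ 1.03376598e-03, -5.61344111e+01, -4.93095303e+01,  7.68919266e-02,
        2.90799042e-02, -5.83699762e-05]), 'tool_pos': array([ 0.1488388 , -0.58069939,  0.18133227]), 'orientation': array([-3.11538236e+00, -3.92671007e-01,  3.67587111e-05]), 'force': array([0.25374797, 0.24149102, 0.48100288]), 'wrist_torque': array([-0.04678139,  0.00159887, -0.03956053]), 'opening': 0.09307834365646869}
```

View pics/s0.png

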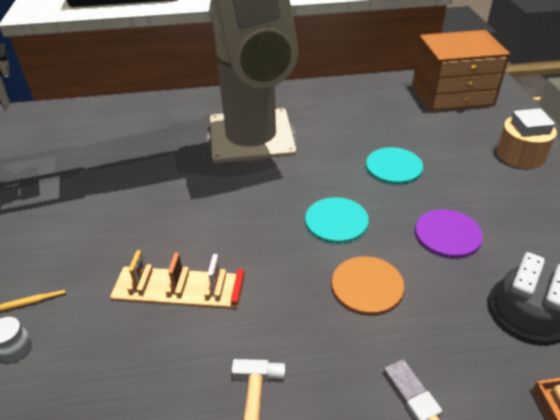

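View pics/t0.png

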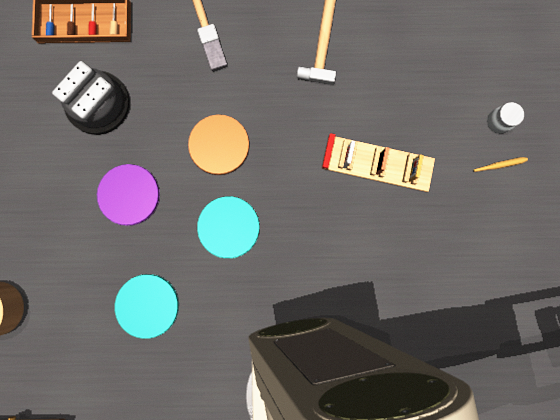

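Candidates for the plate are yellow at scene (137,268) / top (414,168), reddish (175,272) / (380,160), and silvery (213,270) / (347,152). For the pad they are tan (368,284) / (219,144), with purple and turquoise decoys. I'll check these in close crops.

```bash
python3 - <<'E'
from h import *
crop('s0',100,240,255,315,5,'s0c'); crop('t0',315,125,445,200,6,'t0c')
c=load('t0');s=load('s0')
for n,p in dict(pad=(218.5,144),).items(): print(n,ray(c,*p,0.012))
print('scene pad',ray(s,368,284.5,.012))
for p in [(331,135),(435,158.5),(429,191),(323,167)]: print(ray(c,*p,0.01))
E
```

```text
pad [0.5642766  0.17777954 0.012     ]
scene pad [0.57004415 0.17863446 0.012     ]
[ 0.58222139 -0.08209316  0.01      ]
[ 0.52357045 -0.31979837  0.01      ]
[ 0.44840556 -0.30217658  0.01      ]
[ 0.50749113 -0.06156882  0.01      ]
```

View pics/s0c.png

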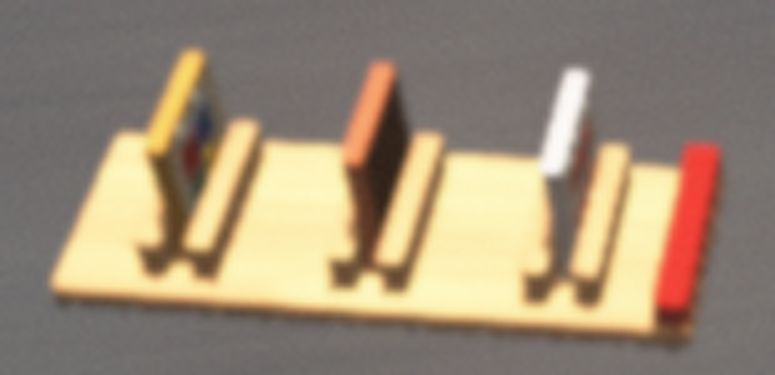

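View pics/t0c.png

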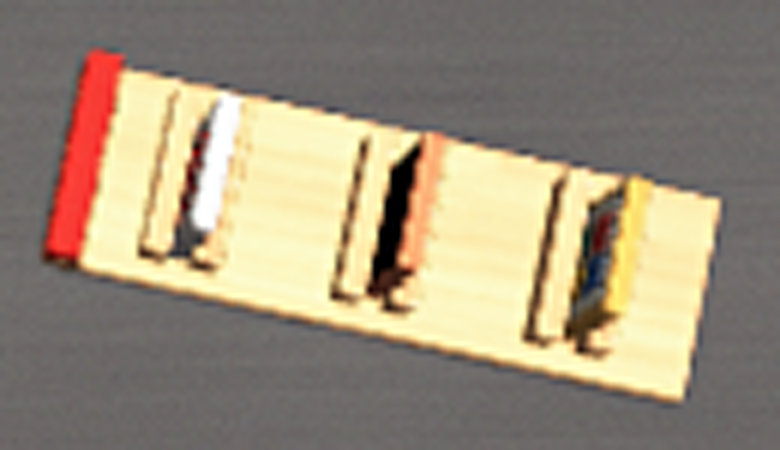

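```bash
python3 - <<'E'
from h import *
c=load('t0');s=load('s0')
for f,cam in (('t0',c),('s0',s)):
    hsv=cv2.cvtColor(cv2.imread(f'pics/{f}.png'),cv2.COLOR_BGR2HSV)
    m=cv2.inRange(hsv,(8,120,100),(22,255,255)); n,l,st,ce=cv2.connectedComponentsWithStats(m)
    x,y=(219,144) if f=='t0' else (368,284); i=l[y,x]
    cn=max(cv2.findContours((l==i).astype('uint8'),0,1)[0],key=len).reshape(-1,2)
    P=np.array([ray(cam,*p,.012) for p in cn])
    (cx,cy),r=cv2.minEnclosingCircle(P[:,:2].astype(np.float32)); print(f,st[i],'minenc',cx,cy,r,'mean bbox',(P.min(0)+P.max(0))/2)
    cor={'t0':[(628,177),(652,180),(632,312),(608,310)],'s0':[(187,48),(207,55),(165,155),(147,150)]}[f]
    o,k=((315,125),6) if f=='t0' else ((100,240),5)
    Q=np.array([ray(cam,o[0]+(u+.5)/k-.5,o[1]+(v+.5)/k-.5,.074) for u,v in cor]); print(Q.round(4),Q.mean(0))
    a=(Q[0]+Q[1])/2-(Q[2]+Q[3])/2; print('len',np.linalg.norm(a),'ang',np.degrees(np.arctan2(a[1],a[0])))
# rack outline from top crop
for u,v in [(95,48),(720,198),(683,402),(45,258)]:
  print(ray(c,315+u/6,125+v/6,.01).round(4))
print(c['rvec'],c['tvec'])
st=read_state(); print(R.from_rotvec(st['orientation']).as_matrix().round(3))
E
```

```text
t0 [ 188  114   61   61 2515] minenc 0.564740777015686 0.1788063794374466 0.07052015513181686 mean bbox [0.56475349 0.17885504 0.012     ]
[[ 0.5207 -0.262   0.074 ]
 [ 0.5195 -0.2706  0.074 ]
 [ 0.4715 -0.2611  0.074 ]
 [ 0.4724 -0.2525  0.074 ]] [ 0.49600362 -0.26157302  0.074     ]
len 0.04904809389366081 ang -11.19182339132024
s0 [ 332  256   72   57 3250] minenc 0.5659120082855225 0.1783381849527359 0.07186384499073029 mean bbox [0.56608953 0.17795666 0.012     ]
[[ 0.4654 -0.2581  0.074 ]
 [ 0.4704 -0.2501  0.074 ]
 [ 0.5204 -0.262   0.074 ]
 [ 0.5168 -0.2689  0.074 ]] [ 0.4932462  -0.25979846  0.074     ]
len 0.051970884467412735 ang 167.4052903318193
[ 0.587  -0.0818  0.01  ]
[ 0.5247 -0.3199  0.01  ]
[ 0.4461 -0.3017  0.01  ]
[ 0.5052 -0.0604  0.01  ]
[ 2.15481564 -2.18691155  0.1121766 ] [0.0718     0.41543769 1.00018252]
[[ 0.969  0.248 -0.   ]
 [ 0.248 -0.969  0.002]
 [ 0.    -0.002 -1.   ]]
```

The yellow plate at scene (137,268) is the brass one. It stands in the slot farthest from the red end, and its engraved face shows the coloured squares. The tan disc is the pad, and both cameras agree on it to about 1.5 mm. I'll grip the plate by its side edges, so the tool's y axis runs along the width.

```bash
cat >> h.py <<'E'
def Rt(az,tilt=0):  # tool y at azimuth az, pointing down; then turn about tool y by tilt (deg)
    a=np.radians(az); y=np.array([np.cos(a),np.sin(a),0]); z=np.array([0,0,-1.]); x=np.cross(y,z)
    return R.from_matrix(np.stack([x,y,z],1))*R.from_rotvec([0,np.radians(tilt),0])
def go(p,Rg):
    s=read_state(); R0=R.from_rotvec(s['orientation'])
    print('t',round(s['t'],2),'pos',s['tool_pos'].round(4),'F',s['force'].round(1),'open',round(s['opening'],4))
    print('shift',((R0.inv().apply(np.array(p)-s['tool_pos']))/.1).round(3),'turn',((R0.inv()*Rg).as_rotvec()/np.pi).round(4))
E
python3 - <<'E'
from h import *
go([0.4955,-.262,.182],Rt(-13.5))
E
```

```text
t 0.1 pos [ 0.1488 -0.5807  0.1813] F [0.3 0.2 0.5] open 0.0931
shift [ 4.149e+00 -2.227e+00 -3.000e-03] turn [-4.000e-04 -3.000e-04 -3.452e-01]
```

Request:
move_arm:
  series:
    - [0.5,-0.27,0,0,0,0,1]
    - [1,-0.54,0,0,0,0,1]
    - [1,-0.54,0,0,0,0,1]
  squeeze: 40

```text
t: 0.4
tool_pos: [0.235, -0.5011, 0.1817]
orientation: [-3.115, -0.397, -0.002]
force: [-1.1, 0.1, -1.2]
opening: 0.093
```

Request:
move_arm:
  series:
    - [0.5,-0.27,0,0,0,0,1]
    - [1,-0.54,0,0,0,0,1]
    - [1,-0.54,0,0,0,0,1]

```text
t: 0.7
tool_pos: [0.3184, -0.4242, 0.182]
orientation: [-3.115, -0.398, -0.001]
force: [-0.8, -0.6, -1.0]
opening: 0.0927
```

Request:
move_arm:
  series:
    - [0.5,-0.27,0,0,0,0,1]
    - [1,-0.54,0,0,0,0,1]
    - [1,-0.54,0,0,0,0,1]

```text
t: 1.0
tool_pos: [0.4016, -0.3474, 0.1821]
orientation: [-3.116, -0.398, -0.001]
force: [-0.3, -0.5, 0.7]
opening: 0.0933
```

Request:
move_arm:
  series:
    - [1,-0.54,0,0,0,-0.345,1]
    - [1,-0.54,0,0,0,-0.345,1]
    - [1,-0.54,0,0,0,-0.345,1]
    - [1,-0.54,0,0,0,-0.345,1]
    - [1,-0.54,0,0,0,-0.345,1]
    - [1,-0.54,0,0,0,-0.345,1]
    - [1,-0.54,0,0,0,-0.345,1]
    - [1,-0.54,0,0,0,-0.345,1]

```text
t: 1.8
tool_pos: [0.4822, -0.2739, 0.1819]
orientation: [-2.462, -1.951, 0.001]
force: [-0.0, 0.7, -0.1]
opening: 0.093
```

```bash
python3 - <<'E'
from h import *
snap('scene','s1');snap('top','t1')
go([0.4955,-.262,.12],Rt(-13.5)); print(read_state()['q'].round(2))
E
```

```text
t 1.9 pos [ 0.4822 -0.2738  0.1819] F [-0.4 -0.2  1.3] open 0.0928
shift [0.146 0.102 0.619] turn [-0.0002  0.0001 -0.0002]
[-0.61  0.01  1.62 -0.    1.52 -0.37]
```

Request:
move_arm:
  series:
    - [0.146,0.102,0.3,0,0,0,1]
    - [0.146,0.102,0.62,0,0,0,1]
    - [0.146,0.102,0.62,0,0,0,1]

```text
t: 2.2
tool_pos: [0.4929, -0.2594, 0.115]
orientation: [-2.462, -1.938, 0.005]
force: [-0.7, 0.9, -0.5]
opening: 0.0929
```

```bash
python3 - <<'E'
from h import *
snap('scene','s2')
go([0.4955,-.262,.036],Rt(-13.5)); crop('s2',60,180,260,320,4,'s2c')
E
```

```text
t 2.25 pos [ 0.494  -0.2603  0.1178] F [ 0.8 -1.   0.1] open 0.0931
shift [-0.014  0.023  0.818] turn [-0.0017 -0.0005 -0.0006]
```

View pics/s2c.png

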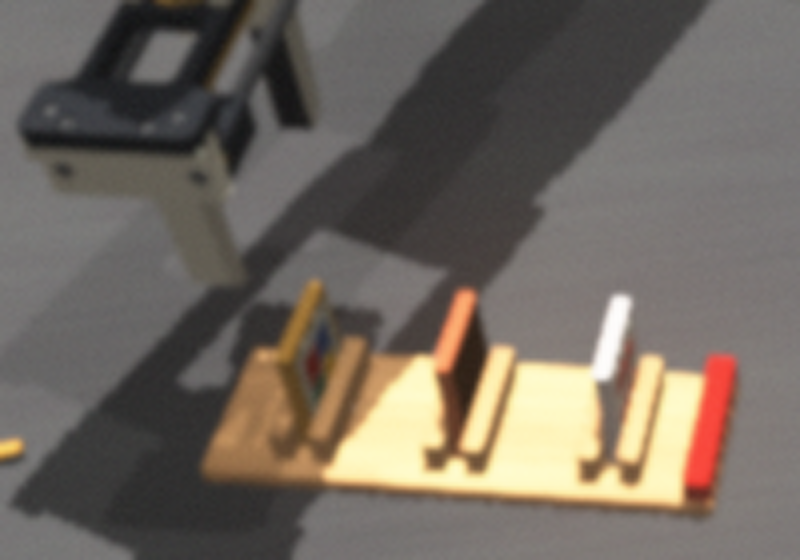

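The fingers straddle the plate. The near finger tip is at crop (215,285) and the far one at (295,125), either side of the plate's top edge. Going down.

Request:
move_arm:
  series:
    - [0,0,0.3,0,0,0,1]
    - [0,0,0.6,0,0,0,1]
    - [0,0,0.84,0,0,0,1]
    - [0,0,0.84,0,0,0,1]
    - [0,0,0.84,0,0,0,1]

```text
t: 2.75
tool_pos: [0.4967, -0.2618, 0.038]
orientation: [2.467, 1.943, 0.0]
force: [0.3, -0.0, -0.1]
opening: 0.0931
```

```bash
python3 - <<'E'
from h import *
snap('scene','s3')
go([0.4955,-.262,.036],Rt(-13.5)); crop('s3',60,180,260,320,4,'s3c')
E
```

```text
t 2.8 pos [ 0.4974 -0.2622  0.0388] F [-0.3 -0.1  1. ] open 0.0932
shift [-0.003 -0.019  0.028] turn [ 0.0009  0.0004 -0.0004]
```

View pics/s3c.png

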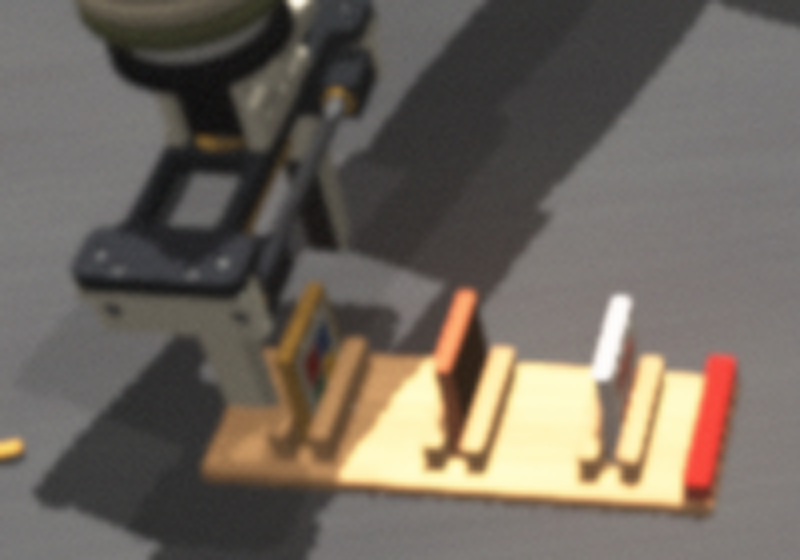

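```bash
python3 - <<'E'
from h import *
c=load('s3'); s=read_state(); Rm=R.from_rotvec(s['orientation']).as_matrix(); p=s['tool_pos']
f=lambda P:((proj(c,P)-[60,180]+.5)*4-.5).round(0).tolist()
x,y,z=Rm.T
print('y',y.round(3))
for nm,sg in (('near',1),('far',-1)):
  q=p+sg*.0465*y; print(nm,'tip inner -x,+x',f([q-.0075*x,q+.0075*x]),'outer',f([q+sg*.0175*y-.0075*x,q+sg*.0175*y+.0075*x]))
q=p.copy();q[2]=.074
print('plate top corners if centred',f([q+.025*y+.004*x,q+.025*y-.004*x,q-.025*y+.004*x,q-.025*y-.004*x]))
E
python3 - <<'E'
import sys;sys.path.insert(0,'.')
import os;os.chdir('.')
from h import *
crop('s3',95,225,175,300,10,'s3d')
E
```

```text
y [ 0.972 -0.235  0.003]
near tip inner -x,+x [[265.0, 451.0], [296.0, 453.0]] outer [[252.0, 481.0], [284.0, 483.0]]
far tip inner -x,+x [[326.0, 306.0], [355.0, 308.0]] outer [[337.0, 281.0], [365.0, 283.0]]
plate top corners if centred [[287.0, 368.0], [270.0, 367.0], [320.0, 290.0], [304.0, 289.0]]
```

View pics/s3d.png

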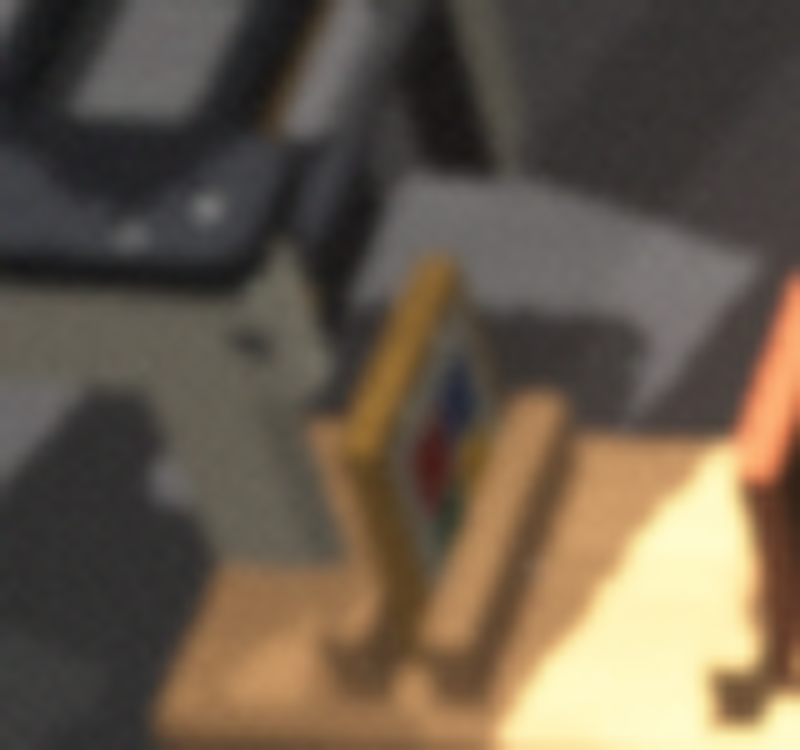

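```bash
python3 - <<'E'
from h import *
c=load('s3'); s=read_state(); Rm=R.from_rotvec(s['orientation']).as_matrix(); p=s['tool_pos']
for z in (.039,.06,.075):
  for nm,(u,v) in dict(nearL=(116.5,281.5),nearR=(129.5,281.8),farL=(60+300/4,180+245/4),farR=(60+345/4,180+247/4)).items():
    print(z,nm,((ray(c,u,v,z)-p)@Rm*1000).round(1))
snap('top','t3'); crop('t3',330,90,490,230,5,'t3c')
E
```

```text
0.039 nearL [-34.2  22.2  -0. ]
0.039 nearR [-9.  20.9 -0.1]
0.039 farL [-33.  -86.2  -0.4]
0.039 farR [ -9.2 -86.7  -0.4]
0.06 nearL [-23.   39.2 -21. ]
0.06 nearR [  1.5  37.9 -21. ]
0.06 farL [-21.9 -66.2 -21.3]
0.06 farR [  1.3 -66.6 -21.3]
0.075 nearL [-15.   51.3 -36. ]
0.075 nearR [  9.  50. -36.]
0.075 farL [-13.9 -51.9 -36.3]
0.075 farR [  8.8 -52.3 -36.3]
```

View pics/t3c.png

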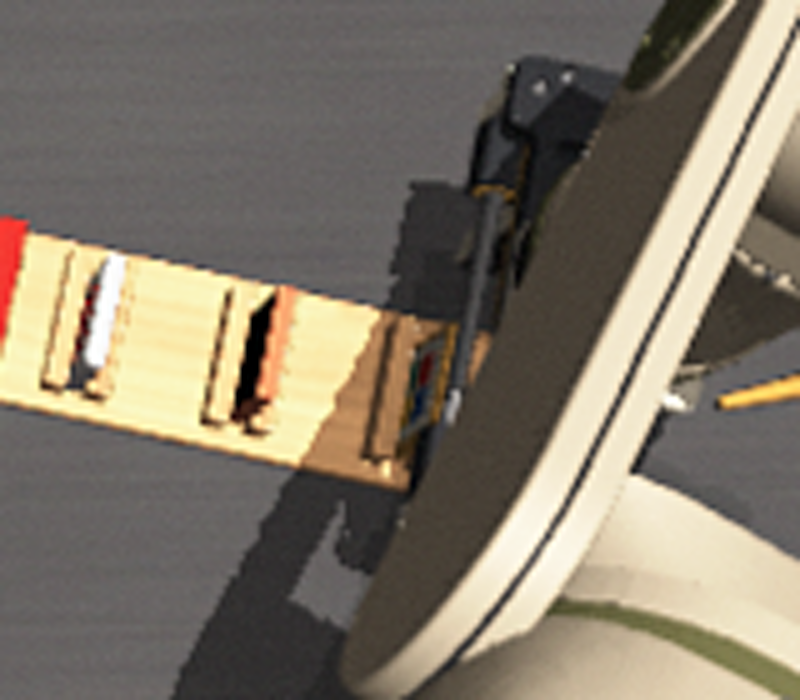

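The near finger tip shows higher in the picture than the reported TCP predicts, by roughly 40 mm. I won't close until that is explained.

```bash
python3 - <<'E'
from h import *
crop('s1',40,130,240,270,4,'s1c'); crop('t1',330,60,490,200,5,'t1c')
c=load('s1');d=load('t1')
p=np.array([.4822,-.2738,.1819]);Rm=Rt(-13.5).as_matrix();x,y,z=Rm.T
pts=[p+sg*w*y+sx*.0075*x for sg in(1,-1) for w in(.0465,.064) for sx in(-1,1)]
print(((proj(c,pts)-[40,130])*4).round().tolist());print(((proj(d,pts)-[330,60])*5).round().tolist())
E
```

```text
[[242.0, 411.0], [276.0, 413.0], [227.0, 440.0], [262.0, 442.0], [316.0, 270.0], [348.0, 272.0], [329.0, 246.0], [360.0, 247.0]]
[[617.0, 396.0], [578.0, 388.0], [625.0, 353.0], [586.0, 344.0], [573.0, 629.0], [534.0, 621.0], [565.0, 674.0], [526.0, 665.0]]
```

View pics/s1c.png

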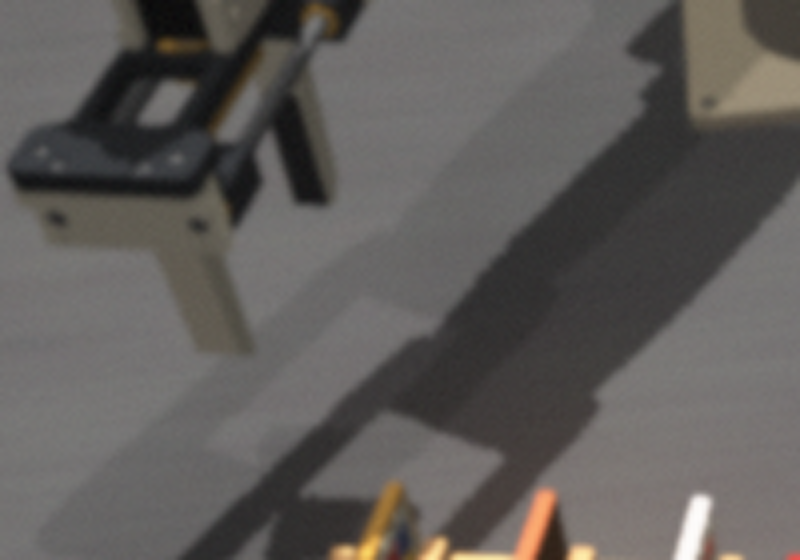

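View pics/t1c.png

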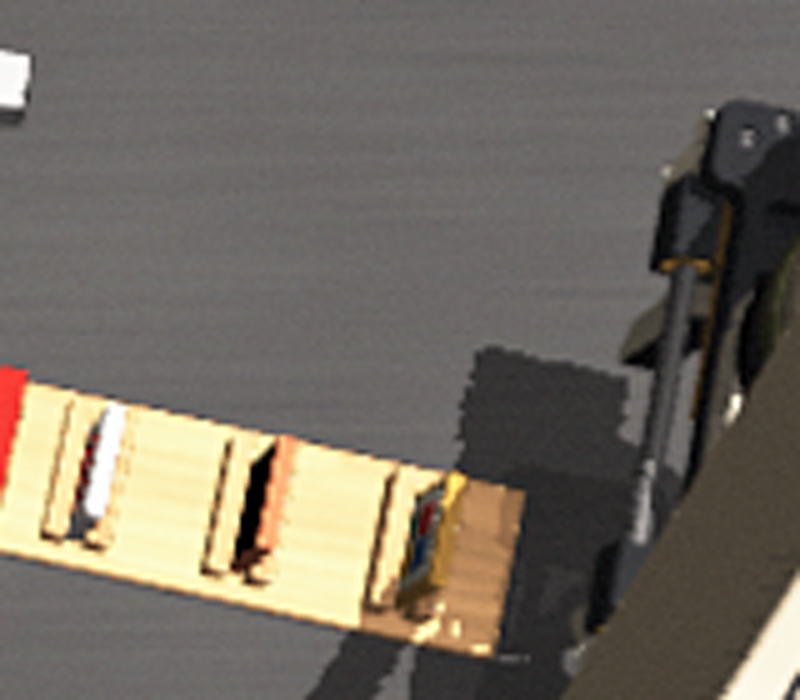

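```bash
python3 - <<'E'
from h import *
c=load('s1');d=load('t1')
p=np.array([.4822,-.2738,.1819]);Rm=Rt(-13.5).as_matrix()
def P(c): return c['K']@np.c_[R.from_rotvec(c['rvec'].ravel()).as_matrix(),c['tvec'].ravel()]
def tri(a,b):
  X=cv2.triangulatePoints(P(c),P(d),np.array(a,float).reshape(2,1),np.array(b,float).reshape(2,1)).ravel();X=X[:3]/X[3]
  print('world',X.round(4),'tool mm',((X-p)@Rm*1000).round(1),'err',(proj(c,X)-a).round(1),(proj(d,X)-b).round(1))
for tb in [(620,362),(632,325),(660,360)]:
  tri((40+253/4,130+352/4),(330+tb[0]/5,60+tb[1]/5))
# validate on brass top +x... near corner
tri((40+388/4,130+490/4),(330+445/5,60+480/5))
crop('t1',440,100,490,160,12,'t1d'); crop('s1',80,180,115,225,15,'s1d')
E
```

```text
world [ 0.5295 -0.2783  0.2178] tool mm [  6.7  47.1 -35.9] err [[-0.2 -0. ]] [[-0.2  0. ]]
world [ 0.5405 -0.2764  0.2282] tool mm [ 11.1  57.3 -46.3] err [[-1.5 -0.3]] [[-1.7  0.1]]
world [ 0.5293 -0.2838  0.2205] tool mm [  1.3  48.2 -38.6] err [[-4. -1.]] [[-4.6  0.1]]
world [ 0.5091 -0.2483  0.109 ] tool mm [31.1 20.2 72.9] err [[-0.4 -0.1]] [[-0.5  0. ]]
```

View pics/t1d.png

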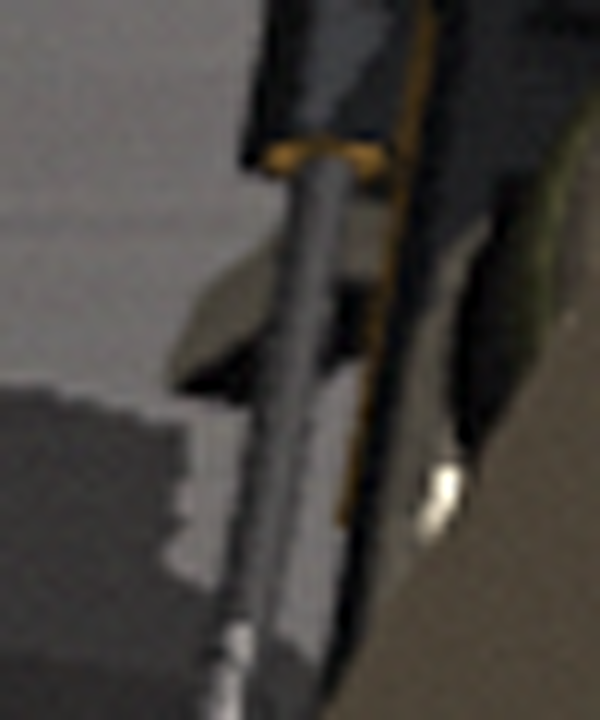

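View pics/s1d.png

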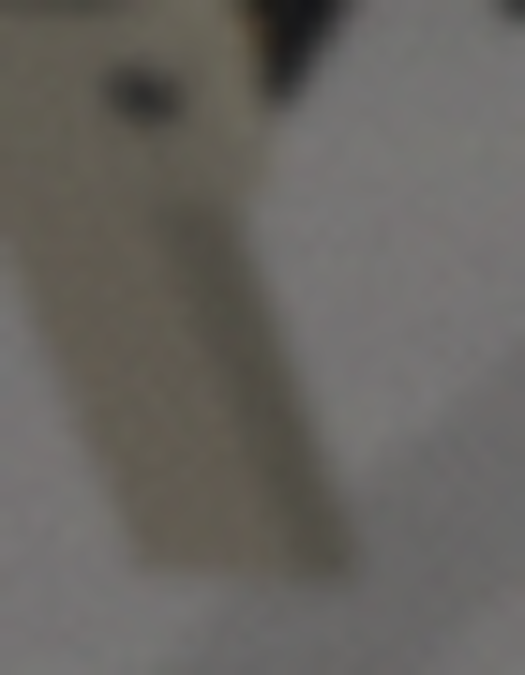

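```bash
python3 - <<'E'
from h import *
def P(c): return c['K']@np.c_[R.from_rotvec(c['rvec'].ravel()).as_matrix(),c['tvec'].ravel()]
def tri(c,d,a,b):
  X=cv2.triangulatePoints(P(c),P(d),np.array(a,float).reshape(2,1),np.array(b,float).reshape(2,1)).ravel();X=X[:3]/X[3]
  print('world',X.round(4),'err',(proj(c,X)-a).round(1),(proj(d,X)-b).round(1))
c=load('s0');d=load('t0')
for a,b in zip([(187,48),(207,55),(165,155),(147,150)],[(632,312),(608,310),(628,177),(652,180)]):
  tri(c,d,(100+a[0]/5,240+a[1]/5),(315+b[0]/6,125+b[1]/6))
# rack corners / red end
for a,b in [((717,145),(45,258)),((120,133),(683,402))]: tri(c,d,(100+a[0]/5,240+a[1]/5),(315+b[0]/6,125+b[1]/6))
# candidate corner projections with offset k along tool z
c=load('s3');p=read_state()['tool_pos'];Rm=Rt(-13.5).as_matrix();x,y,z=Rm.T
for k in (0,.02,.036,.045):
  print(k,[((proj(c,p-k*z+sg*w*y+sx*.0075*x)[0]-[60,180])*4).round().tolist() for sg,w in((1,.0465),(1,.064),(-1,.0465),(-1,.064)) for sx in (-1,1)])
E
```

```text
world [ 0.47   -0.2581  0.0781] err [[-1.  -0.2]] [[-1.2 -0. ]]
world [ 0.4714 -0.251   0.0745] err [[-0.9 -0.2]] [[-1.1 -0. ]]
world [ 0.52   -0.2623  0.0727] err [[-0.4 -0.1]] [[-0.5  0. ]]
world [ 0.5183 -0.2693  0.075 ] err [[-0.8 -0.1]] [[-0.9  0. ]]
world [ 0.5027 -0.0584  0.0234] err [[-0.1 -0. ]] [[-0.1 -0. ]]
world [ 0.4461 -0.3002  0.0101] err [[-0.5 -0.1]] [[-0.6  0. ]]
0 [[263.0, 450.0], [294.0, 452.0], [251.0, 480.0], [282.0, 482.0], [324.0, 304.0], [353.0, 306.0], [335.0, 279.0], [363.0, 281.0]]
0.02 [[253.0, 422.0], [285.0, 424.0], [240.0, 452.0], [272.0, 454.0], [316.0, 277.0], [345.0, 279.0], [326.0, 252.0], [355.0, 253.0]]
0.036 [[245.0, 400.0], [277.0, 402.0], [232.0, 429.0], [264.0, 431.0], [309.0, 254.0], [338.0, 256.0], [320.0, 229.0], [349.0, 231.0]]
0.045 [[240.0, 387.0], [272.0, 389.0], [227.0, 416.0], [260.0, 418.0], [305.0, 241.0], [335.0, 243.0], [316.0, 216.0], [345.0, 218.0]]
```

Triangulating the brass corners gives z ≈ 0.075 m, as it should, so the cameras are good. The visible tips sit about 36 mm above the reported TCP. I'll test this safely by rising 10 mm and closing gently. If the reported pose is true the jaws stop at 50 mm, otherwise they pass over the plate.

Request:
move_arm:
  series:
    - [0,0,-0.1,0,0,0,1]
    - [0,0,-0.1,0,0,0,1]
    - [0,0,-0.1,0,0,0,0]
    - [0,0,-0.1,0,0,0,0]
    - [0,0,-0.1,0,0,0,0]
    - [0,0,-0.1,0,0,0,0]
    - [0,0,-0.1,0,0,0,0]
  squeeze: 5

```text
t: 3.55
tool_pos: [0.4959, -0.2608, 0.0459]
orientation: [-2.467, -1.944, 0.0]
force: [-0.4, 0.5, 0.5]
opening: 0.0576
```

```bash
python3 - <<'E'
from h import *
snap('scene','s4')
go([0.4955,-.262,.036],Rt(-13.5)); crop('s4',60,180,260,320,4,'s4c')
E
```

```text
t 3.6 pos [ 0.496  -0.2608  0.046 ] F [-0.7 -0.8  0.3] open 0.0538
shift [-0.013 -0.002  0.1  ] turn [-0.0001 -0.0001 -0.0002]
```

View pics/s4c.png

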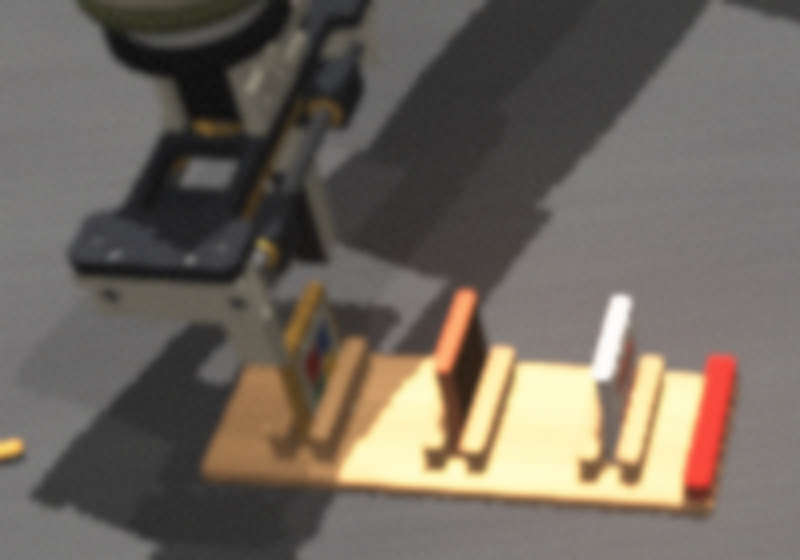

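Still closing; opening 53.8 mm. Continue to see whether it stops at 50.

Request:
move_arm:
  series:
    - [0,0,0,0,0,0,-0.2]
    - [0,0,0,0,0,0,-0.2]
    - [0,0,0,0,0,0,-0.2]
    - [0,0,0,0,0,0,-0.2]
  squeeze: 5

```text
t: 4.0
tool_pos: [0.4962, -0.2609, 0.0462]
orientation: [2.468, 1.944, -0.0]
force: [-0.6, 0.6, 0.5]
opening: 0.0373
```

```bash
python3 - <<'E'
from h import *
snap('scene','s5')
go([0.4955,-.262,.036],Rt(-13.5)); crop('s5',60,180,260,320,4,'s5c')
E
```

```text
t 4.05 pos [ 0.4961 -0.2609  0.0462] F [-0.2 -0.6  0.2] open 0.0373
shift [-0.012 -0.004  0.102] turn [ 0.     -0.     -0.0002]
```

View pics/s5c.png

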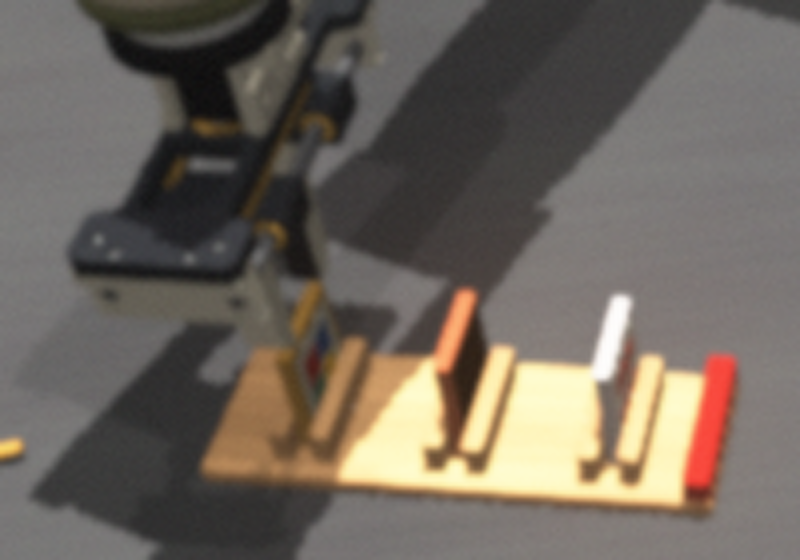

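The jaws closed to 37 mm without touching the plate, so the real fingertips are about 36 mm above the reported TCP. I'll correct for this by opening and going 42 mm lower.

Request:
move_arm:
  series:
    - [0,0,0,0,0,0,1]
    - [0,0,0,0,0,0,1]
    - [0,0,0,0,0,0,1]
    - [0,0,0,0,0,0,1]
    - [0,0,0,0,0,0,1]
    - [0,0,0,0,0,0,1]
    - [0,0,0,0,0,0,1]
    - [0,0,0,0,0,0,1]

```text
t: 4.85
tool_pos: [0.4961, -0.2609, 0.0462]
orientation: [-2.468, -1.944, 0.0]
force: [0.5, -0.2, 0.8]
opening: 0.0923
```

Request:
move_arm:
  series:
    - [0,0,0.1,0,0,0,1]
    - [0,0,0.2,0,0,0,1]
    - [0,0,0.3,0,0,0,1]
    - [0,0,0.4,0,0,0,1]
    - [0,0,0.42,0,0,0,1]
    - [0,0,0.42,0,0,0,1]

```text
t: 5.45
tool_pos: [0.4956, -0.2605, 0.0033]
orientation: [-2.466, -1.943, 0.001]
force: [-0.7, -0.1, -0.0]
opening: 0.0929
```

```bash
python3 - <<'E'
from h import *
c=snap('scene','s6')
go([0.4955,-.262,.0],Rt(-13.5)); crop('s6',60,180,260,320,4,'s6c')
p=read_state()['tool_pos'];Rm=Rt(-13.5).as_matrix();x,y,z=Rm.T
for k in (.03,.036,.042):
  print(k,[((proj(c,p-k*z+sg*w*y+sx*.0075*x)[0]-[60,180])*4).round().tolist() for sg,w in((1,.0465),(1,.064),(-1,.0465),(-1,.064)) for sx in (-1,1)])
E
```

```text
t 5.5 pos [ 0.496  -0.2608  0.004 ] F [-0.4  0.4 -0.4] open 0.0929
shift [-0.013 -0.002  0.04 ] turn [-0.0001 -0.0001 -0.0002]
0.03 [[269.0, 454.0], [300.0, 456.0], [257.0, 483.0], [288.0, 485.0], [329.0, 309.0], [358.0, 310.0], [340.0, 283.0], [368.0, 285.0]]
0.036 [[266.0, 445.0], [297.0, 447.0], [254.0, 475.0], [285.0, 477.0], [327.0, 300.0], [356.0, 302.0], [337.0, 275.0], [366.0, 277.0]]
0.042 [[263.0, 437.0], [294.0, 439.0], [251.0, 467.0], [282.0, 469.0], [324.0, 292.0], [353.0, 294.0], [335.0, 267.0], [364.0, 269.0]]
```

View pics/s6c.png

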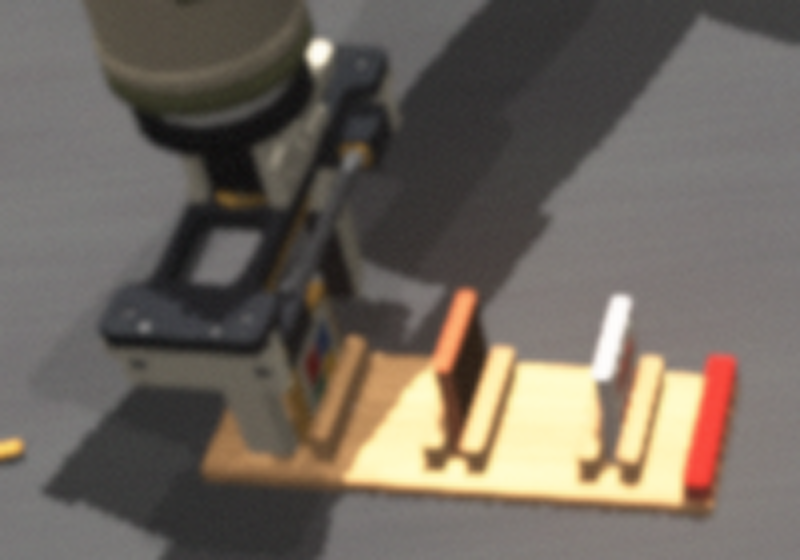

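The near finger tip is now at crop (240–297,455), beside the plate's free part. Closing.

Request:
move_arm:
  series:
    - [0,0,0,0,0,0,-0.2]
    - [0,0,0,0,0,0,-0.2]
    - [0,0,0,0,0,0,-0.2]
    - [0,0,0,0,0,0,-0.2]
    - [0,0,0,0,0,0,-0.2]
    - [0,0,0,0,0,0,-0.2]
    - [0,0,0,0,0,0,-0.2]
    - [0,0,0,0,0,0,-0.2]
  squeeze: 40

```text
t: 6.3
tool_pos: [0.4961, -0.2609, 0.0043]
orientation: [-2.468, -1.944, 0.0]
force: [-1.4, -0.0, 1.5]
opening: 0.0497
```

```bash
python3 - <<'E'
from h import *
c=snap('scene','s7')
go([0.4955,-.262,.0],Rt(-13.5)); crop('s7',60,180,260,320,4,'s7c')
E
```

```text
t 6.35 pos [ 0.4961 -0.2609  0.0043] F [-1.2  1.   1.1] open 0.0497
shift [-0.012 -0.003  0.043] turn [-0.      0.     -0.0002]
```

View pics/s7c.png

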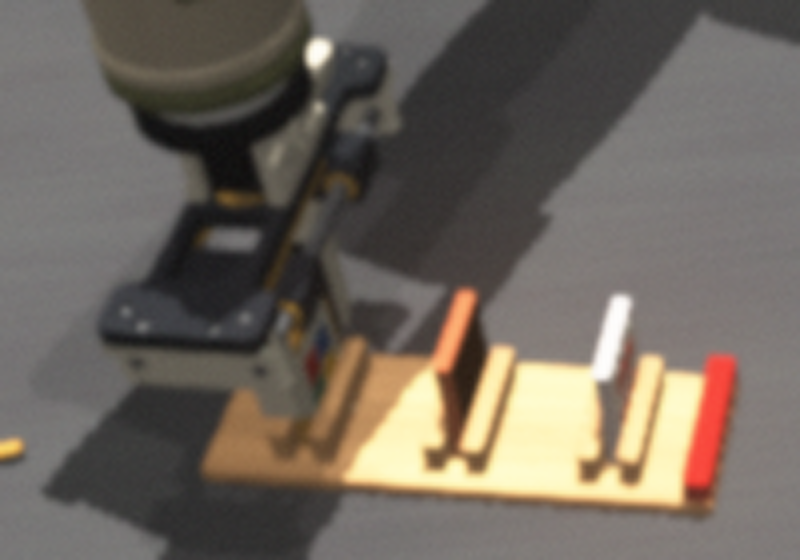

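The jaws stopped at 49.7 mm, so the plate is held by its side edges. Lifting.

Request:
move_arm:
  series:
    - [0,0,-0.2,0,0,0,-0.2]
    - [0,0,-0.4,0,0,0,-0.2]
    - [0,0,-0.7,0,0,0,-0.2]
    - [0,0,-1,0,0,0,-0.2]
    - [0,0,-1,0,0,0,-0.2]

```text
t: 6.85
tool_pos: [0.4989, -0.2626, 0.109]
orientation: [2.462, 1.94, 0.004]
force: [0.4, -0.7, -1.0]
opening: 0.0499
```

Request:
move_arm:
  series:
    - [0,0,-0.3,0,0,0,-0.2]
    - [0,0,-0.6,0,0,0,-0.2]
    - [0,0,-0.6,0,0,0,-0.2]
    - [0,0,-0.6,0,0,0,-0.2]

```text
t: 7.25
tool_pos: [0.4961, -0.2609, 0.1631]
orientation: [-2.467, -1.944, 0.0]
force: [0.3, -0.6, -2.6]
opening: 0.0493
```

```bash
python3 - <<'E'
from h import *
c=snap('scene','s8')
go([0.54,-.02,.2],Rt(-13.5)); crop('s8',20,130,260,310,3.3,'s8c')
p=read_state()['tool_pos'];Rm=Rt(-13.5).as_matrix();x,y,z=Rm.T
E
```

```text
t 7.3 pos [ 0.4953 -0.2604  0.162 ] F [-0.8 -0.4 -2.4] open 0.0493
shift [ 2.442 -0.129 -0.378] turn [-0.0007 -0.0003 -0.0002]
```

View pics/s8c.png

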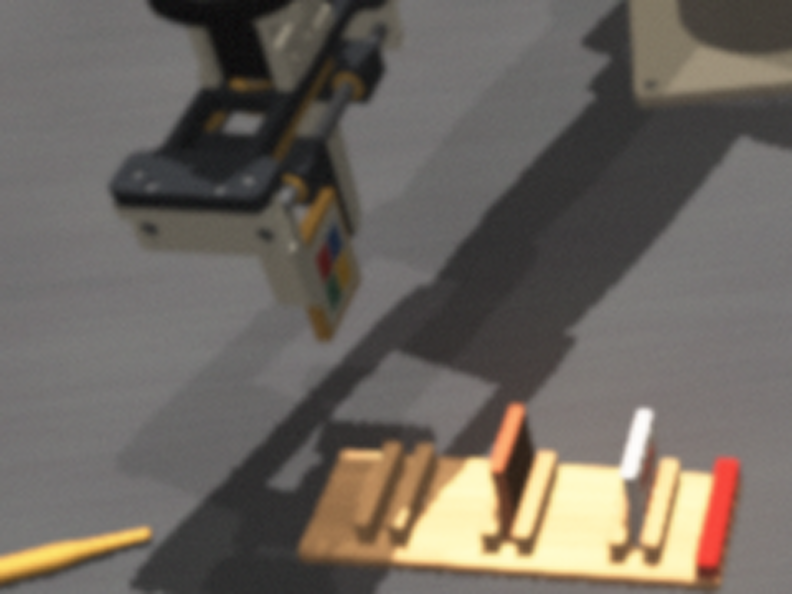

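Held upright in the jaws, with the engraved face at crop (335,260). The other two plates stand untouched. Carrying it over to the pad.

Request:
move_arm:
  series:
    - [0.3,0,-0.1,0,0,0,-0.2]
    - [0.6,0,-0.2,0,0,0,-0.2]
    - [1,0,-0.3,0,0,0,-0.2]

```text
t: 7.6
tool_pos: [0.5181, -0.1631, 0.1914]
orientation: [-2.467, -1.94, 0.004]
force: [0.3, 0.2, -2.9]
opening: 0.0494
```

Request:
move_arm:
  series:
    - [0.5,0,0,0,0,0,-0.2]
    - [1,0,0,0,0,0,-0.2]

```text
t: 7.8
tool_pos: [0.5421, -0.0649, 0.1919]
orientation: [-2.467, -1.941, 0.003]
force: [0.9, 0.2, -1.6]
opening: 0.0497
```

Request:
move_arm:
  series:
    - [0.5,0,0,0,0,0,-0.2]
    - [1,0,0,0,0,0,-0.2]

```text
t: 8.0
tool_pos: [0.5651, 0.0328, 0.1913]
orientation: [-2.466, -1.943, 0.005]
force: [1.3, -0.4, -2.4]
opening: 0.0493
```

Request:
move_arm:
  series:
    - [0.5,0,0,0,0,0,-0.2]
    - [1,0,0,0,0,0,-0.2]
    - [1,0,0,0,0,0,-0.2]

```text
t: 8.3
tool_pos: [0.5884, 0.1341, 0.1907]
orientation: [-2.459, -1.949, 0.004]
force: [0.8, -1.4, -2.2]
opening: 0.0498
```

```bash
python3 - <<'E'
from h import *
go([0.57,.18,.2],Rt(107.5)); print(read_state()['q'].round(2))
E
```

```text
t 8.3 pos [0.5884 0.1341 0.1907] F [ 0.8 -1.4 -2.2] open 0.0498
shift [ 0.405 -0.285 -0.092] turn [-6.000e-04 -1.700e-03 -6.705e-01]
[0.14 0.14 1.46 0.   1.54 0.37]
```

Request:
move_arm:
  series:
    - [0,0,0,0,0,-0.335,-0.2]
    - [0,0,0,0,0,-0.335,-0.2]
    - [0,0,0,0,0,-0.335,-0.2]
    - [0,0,0,0,0,-0.335,-0.2]
    - [0,0,0,0,0,-0.335,-0.2]
    - [0,0,0,0,0,-0.335,-0.2]
    - [0,0,0,0,0,-0.335,-0.2]
    - [0,0,0,0,0,-0.335,-0.2]

```text
t: 9.1
tool_pos: [0.5885, 0.1273, 0.1915]
orientation: [-1.153, -2.919, 0.003]
force: [-0.5, 0.2, -1.7]
opening: 0.0498
```

Request:
move_arm:
  series:
    - [0,0,0,0,0,-0.335,-0.2]
    - [0,0,0,0,0,-0.335,-0.2]
    - [0,0,0,0,0,-0.335,-0.2]
    - [0,0,0,0,0,-0.335,-0.2]
    - [0,0,0,0,0,-0.335,-0.2]
    - [0,0,0,0,0,-0.335,-0.2]
    - [0,0,0,0,0,-0.335,-0.2]
    - [0,0,0,0,0,-0.335,-0.2]

```text
t: 9.9
tool_pos: [0.589, 0.1276, 0.1926]
orientation: [0.463, -3.105, 0.0]
force: [0.6, -0.3, -3.0]
opening: 0.0497
```

```bash
python3 - <<'E'
from h import *
go([0.57,.18,.2],Rt(107.5,-60)); print(read_state()['q'].round(2))
E
```

```text
t 9.9 pos [0.589  0.1276 0.1926] F [ 0.6 -0.3 -3. ] open 0.0497
shift [ 0.029  0.557 -0.074] turn [-0.0015 -0.3341 -0.0027]
[ 0.13  0.14  1.46 -0.    1.54 -1.74]
```

Request:
move_arm:
  series:
    - [0,0.55,0,0,-0.333,0,-0.2]
    - [0,0.55,0,0,-0.333,0,-0.2]
    - [0,0.55,0,0,-0.333,0,-0.2]
    - [0,0.55,0,0,-0.333,0,-0.2]
    - [0,0.55,0,0,-0.333,0,-0.2]
    - [0,0.55,0,0,-0.333,0,-0.2]
    - [0,0.55,0,0,-0.333,0,-0.2]
    - [0,0.55,0,0,-0.333,0,-0.2]

```text
t: 10.7
tool_pos: [0.5889, 0.1849, 0.2477]
orientation: [-0.309, 2.124, 0.178]
force: [-0.4, -0.2, -2.5]
opening: 0.0498
```

```bash
python3 - <<'E'
from h import *
c=snap('scene','s9');d=snap('top','t9')
go([0.57,.18,.2],Rt(107.5,-60)); print(read_state()['q'].round(2))
crop('s9',280,100,500,320,3,'s9c'); crop('t9',130,40,350,240,3,'t9c')
p=read_state()['tool_pos'];Rm=R.from_rotvec(read_state()['orientation']).as_matrix();x,y,z=Rm.T
print(Rm.round(3))
for nm,off in (('tool',-.036*z),('world',np.array([0,0,.036]))):
  # plate: grasped with tip(real) z .040, lower edge z .010 => lower edge 30mm beyond tip
  b=p+off+.030*z; t=b-.064*z
  print(nm,b.round(3),'scene low+y,-y,top+y,-y',[((proj(c,q)[0]-[280,100])*3).round().tolist() for q in (b+.025*y,b-.025*y,t+.025*y,t-.025*y)],
   'top',[((proj(d,q)[0]-[130,40])*3).round().tolist() for q in (b+.025*y,b-.025*y,t+.025*y,t-.025*y)])
E
```

```text
t 10.8 pos [0.5867 0.1847 0.2424] F [-0.2 -1.  -2.6] open 0.0498
shift [0.45  0.001 0.087] turn [-0.0022 -0.0175 -0.003 ]
[ 0.12 -0.89  2.5   0.27  0.57 -1.89]
[[-0.524 -0.29   0.8  ]
 [-0.155  0.957  0.245]
 [-0.837  0.004 -0.547]]
tool [0.582 0.183 0.246] scene low+y,-y,top+y,-y [[354.0, 276.0], [276.0, 303.0], [307.0, 172.0], [229.0, 197.0]] top [[174.0, 202.0], [254.0, 178.0], [191.0, 270.0], [275.0, 244.0]]
world [0.611 0.192 0.262] scene low+y,-y,top+y,-y [[391.0, 285.0], [310.0, 313.0], [342.0, 177.0], [261.0, 203.0]] top [[154.0, 146.0], [236.0, 121.0], [170.0, 212.0], [256.0, 186.0]]
```

View pics/s9c.png

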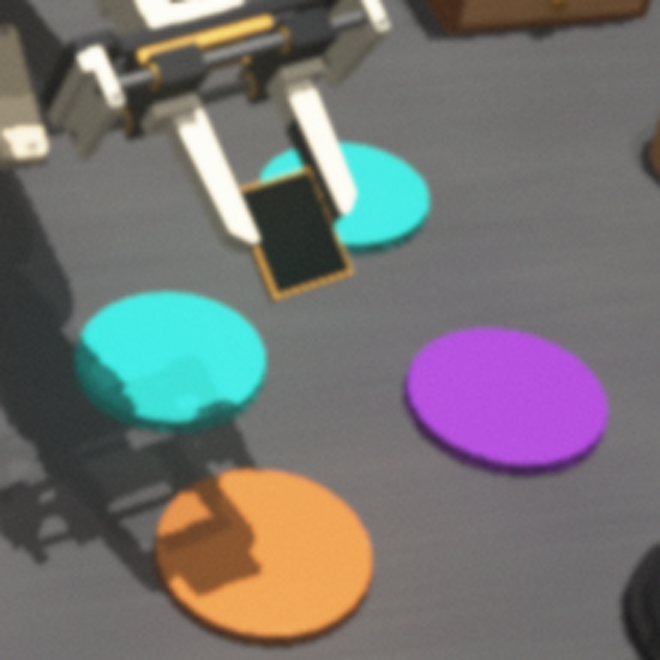

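View pics/t9c.png

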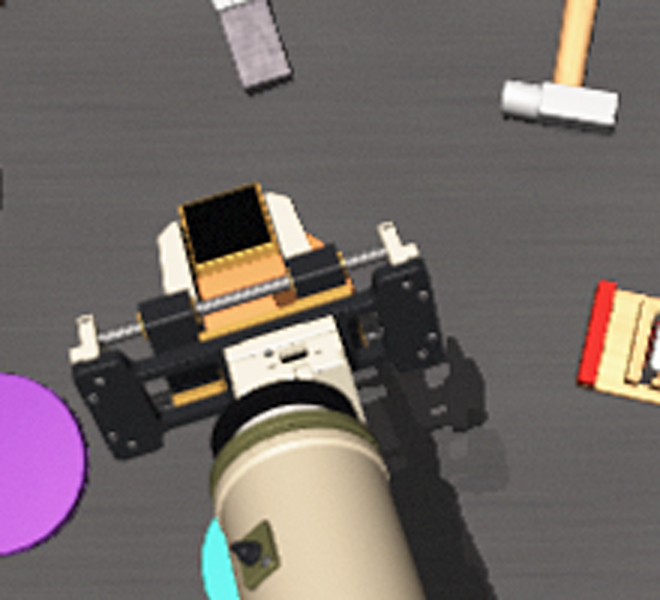

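The tilt works in the intended direction: the black back shows upward at scene crop (300,235). The lower edge projects right where a 36 mm shorter tool puts it, but joints 2 and 3 are at their limits. I'll fit a quick kinematic model to choose a reachable tilt direction.

```bash
cat > kin.py <<'E'
from h import *
from scipy.optimize import least_squares
def RR(q,c):
    return R.from_euler('Z',q[0])*R.from_euler('Y',q[1]+q[2])*R.from_euler('Z',q[3])*R.from_euler('Y',q[4])*R.from_euler('Z',q[5]+c)
def fk(q,p,c=-np.pi/2):
    a1,h,L2,a3,L3,d,lat=p
    A=R.from_euler('Z',q[0]); B=A*R.from_euler('Y',q[1]); C=B*R.from_euler('Y',q[2])
    Rt_=RR(q,c)
    return A.apply([a1,lat,h])+B.apply([0,0,L2])+C.apply([a3,0,L3])+Rt_.apply([0,0,d]),Rt_
E
python3 - <<'E'
from kin import *
s=read_state()
D=[([-1.40542807,.131072337,1.48911220,3.9e-5,1.52296897,-.0853965],[.1488388,-.58069939,.18133227]),
([-.61,.01,1.62,0,1.52,-.37],[.4822,-.2738,.1819]),([.14,.14,1.46,0,1.54,.37],[.5884,.1341,.1907]),([.13,.14,1.46,0,1.54,-1.74],[.589,.1276,.1926]),(s['q'],s['tool_pos'])]
Ro=R.from_rotvec(s['orientation'])
for c in (-np.pi/2,np.pi/2):
  print(c,np.degrees((RR(s['q'],c).inv()*Ro).magnitude()))
print(s['q'],s['dq'].round(3))
f=lambda p:np.concatenate([(fk(q,p)[0]-x)*w for (q,x),w in zip(D,[3,1,1,1,3])]+[1e-3*(np.array(p)-[0,.4,.45,0,.45,.25,0])])
r=least_squares(f,[0,.4,.45,0,.45,.25,0]);print(r.x.round(4),(r.fun*1000).round(1))
E
```

```text
-1.5707963267948966 180.0
1.5707963267948966 2.0536486244079148e-14
[ 0.12294929 -0.89163451  2.49804605  0.27418792  0.56704073 -1.89463141] [ 0.004 -0.006 -0.001 -0.007  0.014 -0.023]
[ 0.0623  0.1733  0.3662 -0.0822  0.4844  0.4129  0.0512] [ 0.1 -0.5  0.9 -1.2  0.1 -1.9 -0.7  0.4  0.3  0.   1.1 -1.6  0.  -0.4
  0.1  0.1 -0.2 -0.1 -0.1  0.   0.2  0.1]
```

Request:
move_arm:
  series:
    - [0,0,0,0,0.16,0,-0.2]
    - [0,0,0,0,0.16,0,-0.2]
    - [0,0,0,0,0.16,0,-0.2]
    - [0,0,0,0,0.16,0,-0.2]

```text
t: 11.2
tool_pos: [0.5879, 0.1849, 0.2438]
orientation: [-0.389, 2.631, 0.098]
force: [-0.1, 0.2, -2.5]
opening: 0.0493
```

```bash
python3 - <<'E'
from kin import *
s=read_state(); print(s['q'].round(3),s['tool_pos'].round(4),s['t'])
import json
D=[([-1.40542807,.131072337,1.48911220,3.9e-5,1.52296897,-.0853965],[.1488388,-.58069939,.18133227]),
([-.61,.01,1.62,0,1.52,-.37],[.4822,-.2738,.1819]),([.14,.14,1.46,0,1.54,.37],[.5884,.1341,.1907]),([.13,.14,1.46,0,1.54,-1.74],[.589,.1276,.1926]),
([ 0.12294929,-0.89163451,2.49804605,0.27418792,0.56704073,-1.89463141],[.5867,.1847,.2424]),(list(s['q']),list(s['tool_pos']))]
json.dump(D,open('D.json','w'))
f=lambda p:np.concatenate([(fk(q,p,np.pi/2)[0]-x)*w for (q,x),w in zip(D,[3,1,1,1,3,3])]+[1e-4*(np.array(p)-[0,.4,.45,0,.45,.25,0])])
r=least_squares(f,[0,.4,.45,0,.45,.25,0]);print(r.x.round(4),(r.fun*1000).round(1))
p=r.x; json.dump(list(p),open('p.json','w'))
lo=np.array([-2.96,-.89,.02,-1.34,0,-2.66])+.05;hi=np.array([2.96,2.26,2.5,4.48,2.73,2.66])-.05
pad=np.array([.565,.178,.012])
best=[]
for az in range(0,360,15):
  for tilt in (-45,-55,-65):
    Rg=Rt(az,tilt); x,y,z=Rg.as_matrix().T
    # lower edge on pad at centre + 32mm along -e horizontally(where e horizontal = tool x before tilt)
    e=Rt(az).as_matrix()[:,0]; b=pad-.032*e; tcp=b+.006*z
    out=[]
    for q40 in (0,1.5,3,-1):
      g=lambda q:np.r_[(fk(q,p,np.pi/2)[0]-tcp)*5,(RR(q,np.pi/2).inv()*Rg).as_rotvec()]
      q1=np.arctan2(tcp[1],tcp[0])
      x0=np.clip([q1,.1,1.6,q40,1.2,0],lo,hi)
      o=least_squares(g,x0,bounds=(lo,hi))
      if o.cost<1e-5: out.append(o.x.round(2).tolist())
    if out: print(az,tilt,out[0],len(out))
E
```

```text
[ 0.188 -0.373  1.926  0.056  1.105 -1.69 ] [0.5879 0.1849 0.2438] 11.2
[0.0029 0.3144 0.3664 0.0577 0.5505 0.4113 0.0513] [ 0.3  0.4  0.7 -2.6  1.2 -2.6  1.8  0.9  1.5  2.5  1.5 -0.4  0.6 -0.6
  0.1 -0.7 -0.2 -0.3  0.  -0.  -0.   0.   0.   0.   0. ]
0 -45 [0.58, 0.71, 1.32, -0.63, 1.61, 0.72] 3
0 -55 [0.63, 0.86, 1.2, -0.73, 1.73, 0.77] 3
0 -65 [0.67, 1.01, 1.08, -0.83, 1.85, 0.79] 3
15 -45 [0.63, 0.58, 1.51, -0.73, 1.44, 0.61] 3
15 -55 [0.69, 0.71, 1.43, -0.84, 1.54, 0.7] 3
15 -65 [0.74, 0.86, 1.34, -0.94, 1.66, 0.76] 3
30 -45 [0.65, 0.44, 1.71, -0.83, 1.26, 0.5] 3
30 -55 [0.73, 0.56, 1.66, -0.96, 1.35, 0.65] 3
30 -65 [0.78, 0.71, 1.6, -1.08, 1.46, 0.76] 3
45 -45 [0.65, 0.29, 1.9, -0.93, 1.06, 0.39] 3
45 -55 [0.74, 0.41, 1.88, -1.11, 1.15, 0.61] 3
45 -65 [0.81, 0.55, 1.84, -1.25, 1.27, 0.78] 3
60 -45 [0.61, 0.14, 2.08, -1.03, 0.84, 0.26] 3
60 -55 [0.71, 0.24, 2.1, -1.29, 0.93, 0.57] 3
75 -45 [0.52, -0.01, 2.24, -1.1, 0.6, 0.07] 3
90 -45 [0.38, -0.14, 2.36, -1.0, 0.31, -0.32] 3
90 -55 [0.43, -0.08, 2.45, 4.35, 0.38, 0.65] 1
105 -45 [0.19, -0.21, 2.42, 0.35, 0.16, -1.97] 3
135 -55 [-
[... 1138 characters left out ...]
5, 1.05, 0.78, 0.12, 2.08, 1.74] 4
270 -55 [0.14, 1.29, 0.49, 0.16, 2.31, 1.76] 3
285 -45 [0.23, 1.08, 0.74, -0.02, 2.11, 1.54] 3
285 -55 [0.23, 1.34, 0.41, -0.03, 2.35, 1.53] 3
300 -45 [0.31, 1.06, 0.76, -0.17, 2.08, 1.33] 3
300 -55 [0.32, 1.31, 0.45, -0.23, 2.31, 1.3] 3
315 -45 [0.39, 1.01, 0.85, -0.31, 2.01, 1.15] 3
315 -55 [0.41, 1.23, 0.59, -0.39, 2.21, 1.11] 3
315 -65 [0.42, 1.52, 0.22, -0.52, 2.44, 1.0] 3
330 -45 [0.46, 0.93, 0.98, -0.43, 1.9, 0.98] 3
330 -55 [0.49, 1.12, 0.77, -0.52, 2.07, 0.96] 3
330 -65 [0.51, 1.33, 0.54, -0.63, 2.24, 0.9] 3
345 -45 [0.52, 0.83, 1.14, -0.53, 1.76, 0.84] 3
345 -55 [0.56, 0.99, 0.98, -0.63, 1.9, 0.85] 3
345 -65 [0.59, 1.17, 0.81, -0.73, 2.04, 0.83] 3
```

Tilting with the tool coming in from the +y side (tool y at azimuth 20°) keeps well inside the joint ranges. I'll untilt, yaw, then tilt there.

```bash
python3 - <<'E'
from kin import *
go([.575,.185,.22],Rt(20))
E
```

```text
t 11.2 pos [0.5879 0.1849 0.2438] F [-0.1  0.2 -2.5] open 0.0493
shift [0.22  0.038 0.153] turn [0.1172 0.1234 0.472 ]
```

Request:
move_arm:
  series:
    - [0,0,0,0.117,0.123,0.472,-0.2]
    - [0,0,0,0.117,0.123,0.472,-0.2]
    - [0,0,0,0.117,0.123,0.472,-0.2]
    - [0,0,0,0.117,0.123,0.472,-0.2]
    - [0,0,0,0.117,0.123,0.472,-0.2]
    - [0,0,0,0.117,0.123,0.472,-0.2]
    - [0,0,0,0.117,0.123,0.472,-0.2]
    - [0,0,0,0.117,0.123,0.472,-0.2]

```text
t: 12.0
tool_pos: [0.5859, 0.1849, 0.2423]
orientation: [1.274, 2.731, 0.031]
force: [-0.2, -0.8, -2.4]
opening: 0.0499
```

```bash
python3 - <<'E'
from kin import *
print(read_state()['q'].round(2))
go([.575,.185,.22],Rt(20))
go([.575,.185,.22],Rt(20,-30))
E
```

```text
[ 0.27  0.03  1.49 -0.07  1.51 -0.43]
t 12.0 pos [0.5859 0.1849 0.2423] F [-0.2 -0.8 -2.4] open 0.0499
shift [ 0.094 -0.098  0.207] turn [0.0288 0.0298 0.1108]
t 12.0 pos [0.5859 0.1849 0.2423] F [-0.2 -0.8 -2.4] open 0.0499
shift [ 0.094 -0.098  0.207] turn [ 0.0569 -0.1351  0.1003]
```

Request:
move_arm:
  series:
    - [0.09,-0.1,0.1,0.057,-0.135,0.1,-0.2]
    - [0.09,-0.1,0.1,0.057,-0.135,0.1,-0.2]
    - [0.09,-0.1,0.1,0.057,-0.135,0.1,-0.2]
    - [0.09,-0.1,0.1,0.057,-0.135,0.1,-0.2]
    - [0.09,-0.1,0.1,0.057,-0.135,0.1,-0.2]

```text
t: 12.5
tool_pos: [0.5729, 0.1863, 0.228]
orientation: [1.525, 2.202, -0.414]
force: [-1.0, -1.4, -2.7]
opening: 0.0496
```

```bash
python3 - <<'E'
from kin import *
print(read_state()['q'].round(2))
go([.565,.178,.23],Rt(20,-62))
E
```

```text
[ 0.57  0.21  1.41 -0.52  1.63  0.21]
t 12.5 pos [0.5729 0.1863 0.228 ] F [-1.  -1.4 -2.7] open 0.0496
shift [-0.054 -0.103  0.008] turn [ 0.0018 -0.1764  0.0026]
```

Request:
move_arm:
  series:
    - [-0.05,-0.1,0,0.002,-0.176,0.002,-0.2]
    - [-0.05,-0.1,0,0.002,-0.176,0.002,-0.2]
    - [-0.05,-0.1,0,0.002,-0.176,0.002,-0.2]
    - [-0.05,-0.1,0,0.002,-0.176,0.002,-0.2]
    - [-0.05,-0.1,0,0.002,-0.176,0.002,-0.2]
    - [-0.05,-0.1,0,0.002,-0.176,0.002,-0.2]

```text
t: 13.1
tool_pos: [0.5673, 0.1769, 0.2339]
orientation: [1.235, 1.764, -0.733]
force: [0.3, -0.1, -2.3]
opening: 0.0496
```

```bash
cat > pl.py <<'E'
from kin import *
def show(n):
    c=snap('scene','s'+n);d=snap('top','t'+n)
    s=read_state(); print(s['q'].round(2)); go([.565,.178,.2],Rt(20,-62))
    p=s['tool_pos'];Rm=R.from_rotvec(s['orientation']).as_matrix();x,y,z=Rm.T
    print('tilt z',Rm[2].round(3))
    crop('s'+n,290,100,490,330,3,f's{n}c'); crop('t'+n,130,40,330,240,3.5,f't{n}c')
    b=p-.006*z; t=b-.064*z
    pts=[b+.025*y,b-.025*y,t+.025*y,t-.025*y]
    print('lower edge',b.round(4),'centre',(b-.032*z).round(4))
    print('scene',((proj(c,pts)-[290,100])*3).round().tolist(),'top',((proj(d,pts)-[130,40])*3.5).round().tolist())
E
python3 - <<'E'
from pl import *
show('10')
E
```

```text
[ 0.79  0.47  1.39 -0.96  1.8   0.48]
t 13.2 pos [0.5683 0.1769 0.2365] F [ 0.4 -0.5 -2. ] open 0.0495
shift [ 0.331 -0.03   0.155] turn [ 0.0011 -0.0027 -0.0021]
tilt z [-0.879  0.007 -0.477]
lower edge [0.5664 0.1818 0.2394] centre [0.5567 0.2082 0.2547]
scene [[301.0, 306.0], [248.0, 256.0], [393.0, 230.0], [335.0, 182.0]] top [[238.0, 211.0], [271.0, 299.0], [122.0, 230.0], [156.0, 322.0]]
```

View pics/s10c.png

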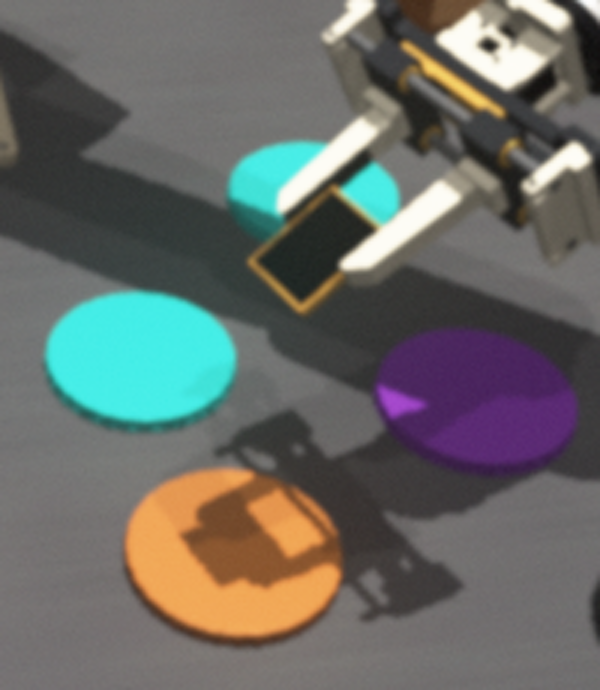

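View pics/t10c.png

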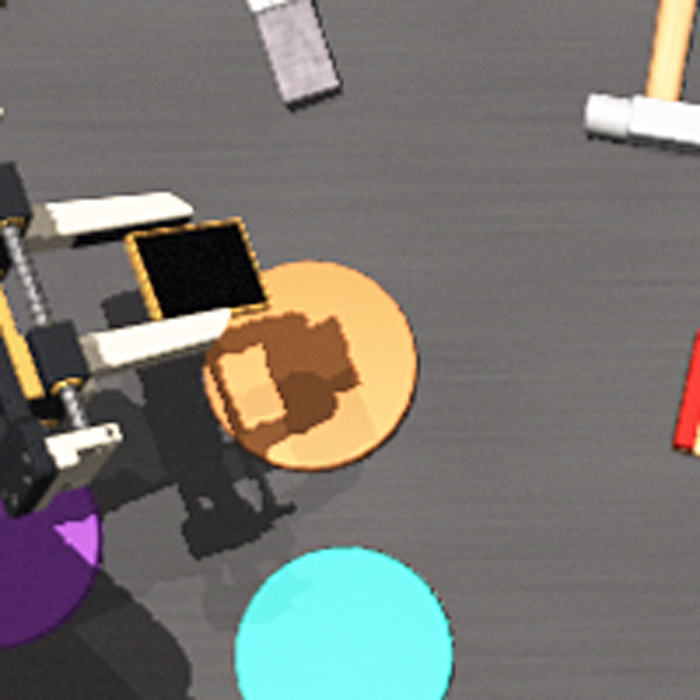

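The tilt is 62° with the back up. The lower edge is at scene crop (249,264)–(301,312), within 3 px of prediction. Now I'll bring the lower edge to the pad.

```bash
python3 - <<'E'
from pl import *
s=read_state();Rm=R.from_rotvec(s['orientation']).as_matrix();z=Rm[:,2]
b=s['tool_pos']-.006*z
for t in ([.576,.148,.12],[.576,.148,.045]):
  print(((np.array(t)-b)@Rm*10).round(3))
print((np.array([0,0,-.01])@Rm*10).round(4))
E
```

```text
[ 0.882 -0.035  0.878]
[ 1.541 -0.04   1.235]
[ 0.0879 -0.0007  0.0477]
```

Request:
move_arm:
  series:
    - [0.3,-0.01,0.3,0,0,0,-0.2]
    - [0.6,-0.02,0.6,0,0,0,-0.2]
    - [0.88,-0.035,0.88,0,0,0,-0.2]
    - [0.88,-0.035,0.88,0,0,0,-0.2]

```text
t: 13.6
tool_pos: [0.5751, 0.1391, 0.1121]
orientation: [1.236, 1.763, -0.74]
force: [-1.6, -1.4, -3.0]
opening: 0.0503
```

Request:
move_arm:
  series:
    - [0.22,0,0.12,0,0,0,-0.2]
    - [0.44,0,0.24,0,0,0,-0.2]
    - [0.66,0,0.36,0,0,0,-0.2]
    - [0.66,0,0.36,0,0,0,-0.2]
    - [0.66,0,0.36,0,0,0,-0.2]

```text
t: 14.1
tool_pos: [0.5787, 0.1432, 0.0434]
orientation: [1.236, 1.759, -0.73]
force: [-0.2, 0.4, -1.3]
opening: 0.0495
```

```bash
python3 - <<'E'
from pl import *
show('11')
E
```

```text
[ 0.74  0.7   1.47 -0.95  1.58  0.71]
t 14.2 pos [0.579  0.1436 0.0437] F [-0.6  0.2 -1.7] open 0.0495
shift [-1.2    0.    -1.069] turn [ 0.0017 -0.0018 -0.0023]
tilt z [-0.88   0.009 -0.475]
lower edge [0.5772 0.1486 0.0465] centre [0.5674 0.175  0.0617]
scene [[217.0, 559.0], [173.0, 506.0], [297.0, 493.0], [250.0, 442.0]] top [[336.0, 295.0], [364.0, 367.0], [246.0, 313.0], [274.0, 387.0]]
```

View pics/s11c.png

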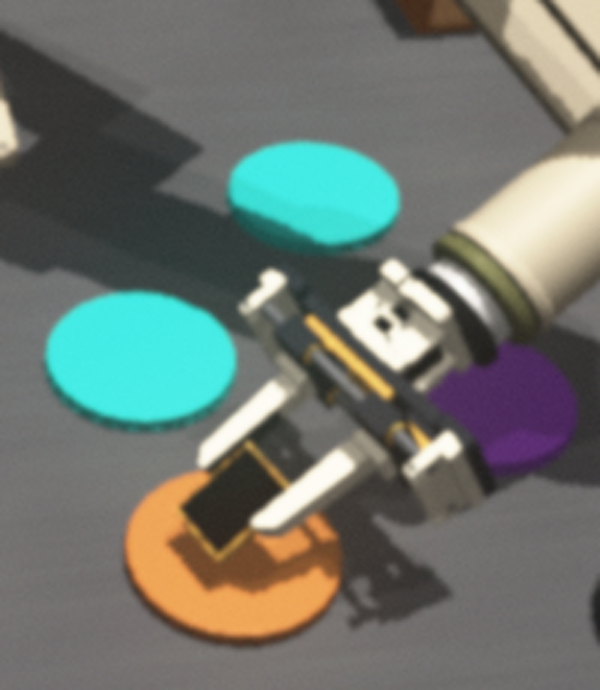

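View pics/t11c.png

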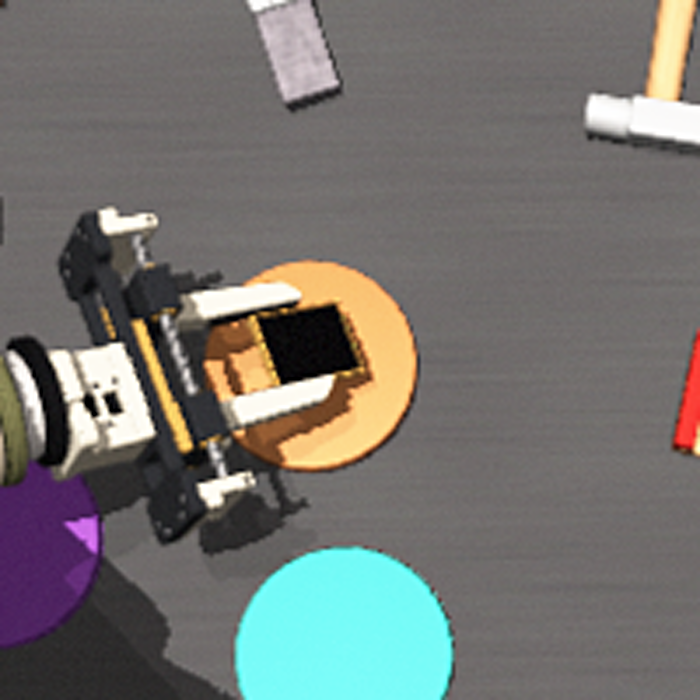

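The plate hovers over the pad with its lower edge at top crop (342,305)–(365,375). Laid down from there, it would centre near (316,366) against the pad centre at (310,364). Going down 24 mm, then feeling for contact.

Request:
move_arm:
  series:
    - [0.07,0,0.038,0,0,0,-0.2]
    - [0.14,0,0.076,0,0,0,-0.2]
    - [0.21,0,0.115,0,0,0,-0.2]
    - [0.21,0,0.115,0,0,0,-0.2]
    - [0.21,0,0.115,0,0,0,-0.2]

```text
t: 14.7
tool_pos: [0.578, 0.1425, 0.0172]
orientation: [1.233, 1.759, -0.732]
force: [0.7, 1.2, 4.3]
opening: 0.0498
```

Request:
move_arm:
  series:
    - [0.018,0,0.01,0,0,0,-0.2]
    - [0.018,0,0.01,0,0,0,-0.2]
    - [0.018,0,0.01,0,0,0,-0.2]

```text
t: 15.0
tool_pos: [0.578, 0.1426, 0.0168]
orientation: [1.234, 1.757, -0.733]
force: [-5.2, 2.4, 13.0]
opening: 0.0496
```

Request:
move_arm:
  series:
    - [0.018,0,0.01,0,0,0,-0.2]
    - [0.018,0,0.01,0,0,0,-0.2]
    - [0.018,0,0.01,0,0,0,-0.2]

```text
t: 15.3
tool_pos: [0.5779, 0.143, 0.0155]
orientation: [1.234, 1.756, -0.732]
force: [-8.9, 6.5, 15.7]
opening: 0.0496
```

Request:
move_arm:
  series:
    - [-0.026,0,-0.014,0,0,0,-0.2]
    - [-0.026,0,-0.014,0,0,0,-0.2]
    - [-0.026,0,-0.014,0,0,0,-0.2]

```text
t: 15.6
tool_pos: [0.5778, 0.1427, 0.0159]
orientation: [1.234, 1.76, -0.732]
force: [-2.1, 4.7, 5.9]
opening: 0.0494
```

```bash
python3 - <<'E'
from pl import *
show('12')
E
```

```text
[ 0.74  0.75  1.46 -0.95  1.56  0.74]
t 15.7 pos [0.5778 0.1427 0.0159] F [-1.7  5.1  5.3] open 0.0497
shift [-1.445  0.01  -1.202] turn [ 0.0013 -0.0013 -0.0011]
tilt z [-0.881  0.005 -0.473]
lower edge [0.576  0.1477 0.0187] centre [0.5662 0.1741 0.0338]
scene [[212.0, 586.0], [169.0, 534.0], [291.0, 522.0], [245.0, 471.0]] top [[341.0, 308.0], [368.0, 378.0], [254.0, 327.0], [281.0, 399.0]]
```

View pics/s12c.png

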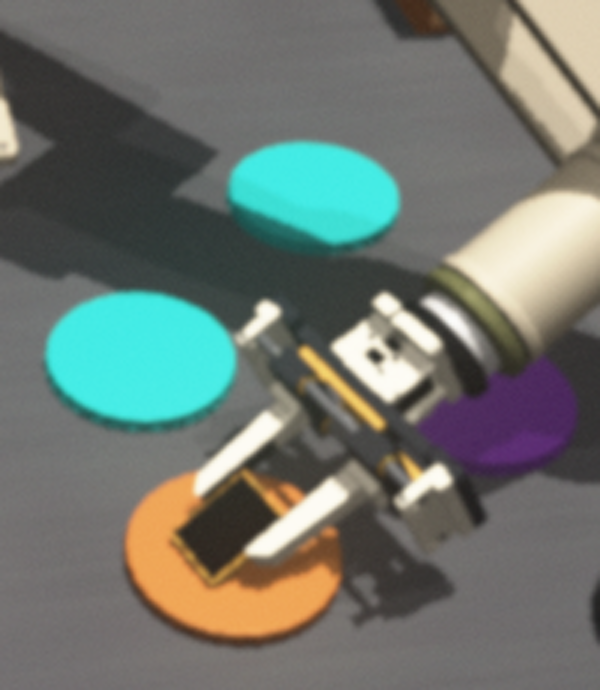

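View pics/t12c.png

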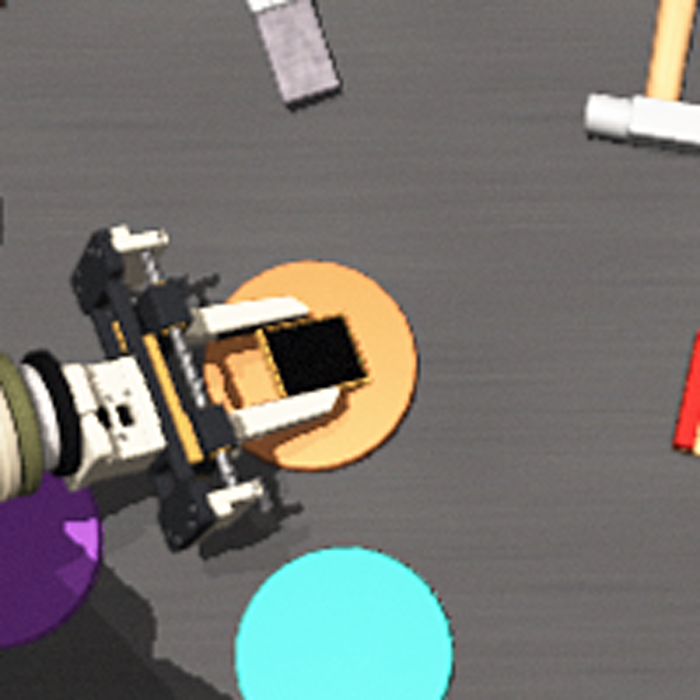

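The lower edge rests on the pad (about 5 N), at top crop (345,318)–(368,380). It should fall to about (312,365), against the pad centre at (310,364). Releasing.

Request:
move_arm:
  series:
    - [0,0,0,0,0,0,1]
    - [0,0,0,0,0,0,1]
    - [0,0,0,0,0,0,1]
    - [0,0,0,0,0,0,1]
    - [0,0,0,0,0,0,1]
    - [0,0,0,0,0,0,1]

```text
t: 16.3
tool_pos: [0.5776, 0.1421, 0.0153]
orientation: [1.234, 1.76, -0.733]
force: [0.4, 0.1, 0.5]
opening: 0.0913
```

```bash
python3 - <<'E'
from pl import *
show('13')
E
```

```text
[ 0.74  0.75  1.46 -0.95  1.56  0.73]
t 16.4 pos [0.5776 0.1422 0.0154] F [ 0.5  0.8 -0.2] open 0.0925
shift [-1.446  0.013 -1.208] turn [ 0.0011 -0.0014 -0.001 ]
tilt z [-0.881  0.004 -0.473]
lower edge [0.5758 0.1472 0.0182] centre [0.566  0.1736 0.0334]
scene [[211.0, 587.0], [168.0, 534.0], [290.0, 522.0], [244.0, 471.0]] top [[342.0, 309.0], [369.0, 379.0], [255.0, 327.0], [282.0, 399.0]]
```

View pics/s13c.png

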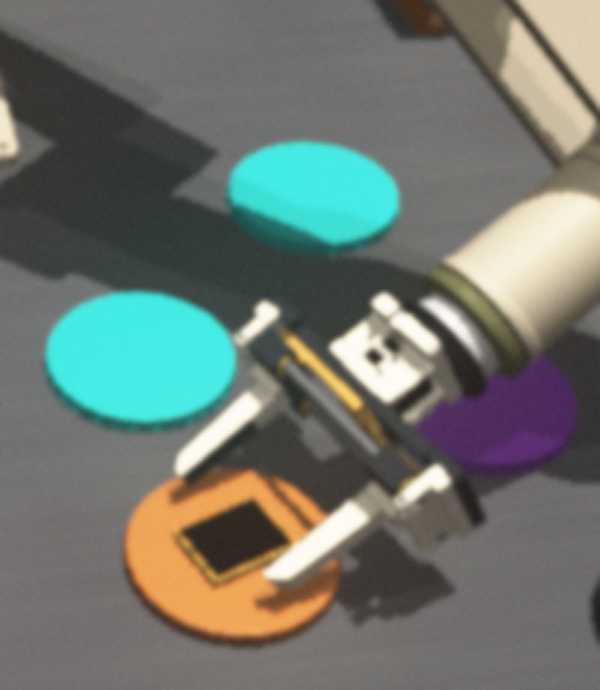

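View pics/t13c.png

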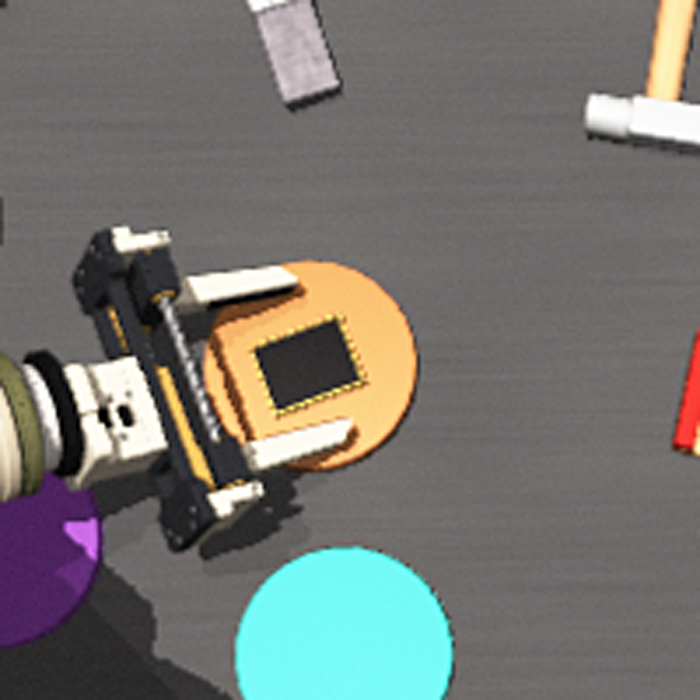

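The plate lies flat with its back up, centred at top crop (310,366) on the pad centre (310,364). Retreating straight up.

Request:
move_arm:
  series:
    - [-0.2,0,-0.11,0,0,0,1]
    - [-0.5,0,-0.27,0,0,0,1]
    - [-0.88,0,-0.47,0,0,0,1]
    - [-0.88,0,-0.47,0,0,0,1]
    - [-0.88,0,-0.47,0,0,0,1]

```text
t: 16.9
tool_pos: [0.5779, 0.1425, 0.1164]
orientation: [1.236, 1.76, -0.729]
force: [-0.6, -0.7, -0.3]
opening: 0.0928
```

```bash
python3 - <<'E'
from h import *
c=snap('scene','s14');d=snap('top','t14'); s=read_state(); print(s['t'],s['tool_pos'],s['force'])
crop('s14',100,170,440,330,2.3,'s14c'); crop('t14',160,100,280,190,6,'t14c')
E
```

```text
17.0 [0.57668187 0.14148179 0.11406452] [-0.67263622 -0.00155444 -0.61587463]
```

View pics/s14c.png

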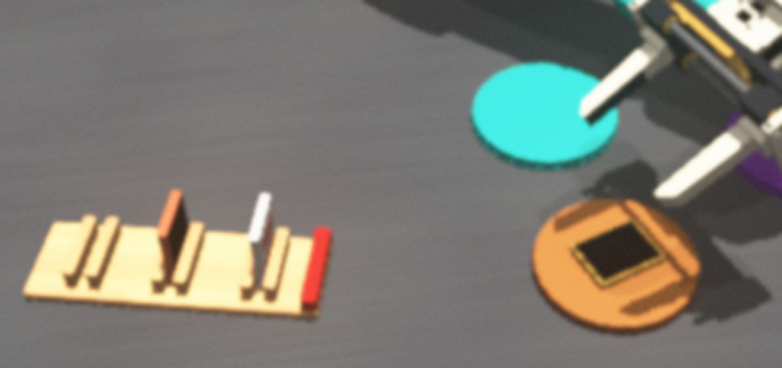

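View pics/t14c.png

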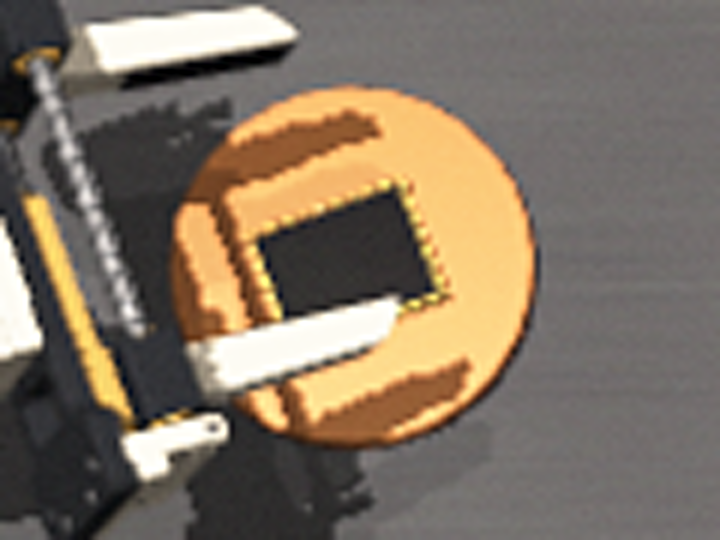

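```bash
python3 - <<'E'
from h import *
c=load('s14');d=load('t13')
print(ray(c,100+619/2.3,170+253/2.3,.02), ray(d,130+310/3.5,40+366/3.5,.02)); print(close_job())
E
```

```text
[0.56581541 0.18126893 0.02      ] [0.56098892 0.17677247 0.02      ]
the job is handed in; nothing more can be done
None
```

The brass plate now lies flat, engraved face down, on the tan pad, and the job is handed in at about 17 s of the 38 s allowed. I gripped it by its side edges, lifted it out of the slot and tilted it 62° back-up over the pad. Its lower edge was resting on the pad at about 5 N when I opened the jaws, so it only tipped the rest of the way down.

**Last checks:**
- **Position:** the plate's centre measures (0.566, 0.181) from the scene camera and (0.561, 0.177) from the top camera. The pad centre is (0.565, 0.178), so it is about 3–4 mm off, against the 25 mm allowed.
- **Other plates:** the copper and steel plates stand in their slots in the last picture, with no visible change. I did not measure their positions again.
- **Gripper:** it is clear of everything, and the wrist force is about zero.

**What disagreed or went wrong:**
- **Reported tool position:** the fingertips are about 36 mm short of the TCP the robot reports, along the tool axis. I found this in the pictures before gripping and confirmed it with a gentle test closing that missed the plate, then corrected for it.
- **First tilt:** tilting straight outward ran joints 2 and 3 to their range limits. Joint 2 read −0.8916 rad, just past the stated −0.89. I backed off and tilted from the +y side instead, and no fault was reported.

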